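Seat a round flask in the sprung cradle and hold it down

ROBOT

A 7-joint arm with a two-finger parallel gripper is mounted at the origin on the work surface. World frame = base frame: x ahead of the robot, y to its left, z up, the work surface at z = 0. Lengths are in m, angles in rad, forces in N, time in s.
With the tool pointing down it reaches from about 0.425 to 0.95 m from the base axis. Payload 4.7 kg.
Tool frame: the origin (TCP) lies between the finger pads; the fingertips stand 25 mm ahead of it and the grasp point (between the pads) lies 6 mm ahead of it; z points along the fingers, y is the line along which they close (so a half turn about z gives the same grasp; the last joint's range is limited). The gripper opens to 85 mm and grips with 20 to 120 N. Pads are 22 mm wide; open, the fingers measure 114 mm over their backs; the gripper's body (76 mm by 85 mm) begins 54 mm behind the grasp point. The pads swing forward as they close: fully open they stand 13 mm farther back than shut.
Start: joints at [-1.355, 0.469, -0.049, 1.532, 0.024, 1.141, -0.082], TCP at [0.164, 0.655, 0.256] pointing down, gripper open.
Joint ranges: [-2.59, 2.59], [-0.33, 1.99], [-1.39, 1.29], [0.1, 2.45], [-1.04, 4.18], [0.21, 1.99], [-2.66, 2.66]. Speed limits (rad/s): [2.57, 2.57, 3.14, 3.14, 3.14, 3.14, 3.14].

INTERFACE

Orientations are given as a 3x3 rotation matrix whose columns are the frame's x, y, z axes.
In Python, from rig import * gives the robot as it stands. Calls block until the motion is done:
- movep(position, orientation): joint-space move of the TCP to a pose.
- move_l(position, attitude=None, feed=0.15, until_force=None): straight line of the TCP; attitude=None keeps the orientation; feed is the mean speed in m/s. With until_force (N) it stops when the force on the tool has changed by that much, and returns True; else False.
- move_joints(angles): joint-space move.
- command_gripper(opening, newtons=None): finger opening in m; newtons is the grip in N (None keeps the last); returns when the fingers have stopped.
- sleep(seconds).
- inverse_kinematics(position, orientation): joint angles nearest the present ones, or None.
- sense(): the state.
- camera(name): name is "side" or "top"; returns (picture, depth): 420x560x3 uint8, red, green, blue; 420x560 float32, m along the optical axis (not along the pixel's ray), 0 where there is no reading.
- camera_params(name): a dict with "K" (3x3 intrinsics, pixels), "position" and "rotation" of the camera in the world. Camera axes: x right, y down, z forward; pixel columns grow to the right and rows downward; lengths in m; the calibration is good to about 2 mm. A picture is of the moment at which its call begins. camera_params takes no time and is no camera call.
A pose or a line that the arm cannot do raises Unreachable and nothing moves.
- finish_job(): hands the job in; it is judged then, once.
The state is a dict: "time_s": time; "joint_pos": joint angles; "qd": joint speeds; "joint_efforts": joint torques, N m; "position": TCP position; "tcp_rot": TCP orientation; "wrist_force": force on the tool from outside, world axes, zero at the start; "ft_torque": the same for the moment, N m; "finger_gap": finger opening in m; "gripper_force": force on a finger pad.
Only numpy, scipy, OpenCV 4.12 (cv2) and the standard library are available. Lean on these libraries where they do the work, as an engineer would, in place of code of your own. Each camera call takes 0.05 s, during which the arm holds its last target. There are 200 camera calls.

TASK

Take the cork plug out of the sprung ring cradle and leave it lying or standing in the grey tray. Then fetch the round flask from its cork stand, set it upright, bulb down, in the cradle's ring and press it until the ring is down on its stops, and finish while still holding the flask pressed down there, ready for a student to strap it in: do not let go. Keep the flask upright all the way, and leave the paint bottle, the beaker and the glue gun where they are.

Things in the scene. Friction and masses are not known exactly. Their poses are not given: they have to be found in the camera images.
- cradle: Sprung ring cradle, fixed to the bench: a round grey base 116 mm across and 15 mm thick with three upright dark sleeves (the stops, 16 mm across, tops 45 mm above the bench) and a steel ring above them on three coil springs. Origin: centre of the base's underside, on the ring's axis, at bench height; z up.
- ring_top (a point): Centre of the ring's hole, level with the ring's upper face; it goes down with the ring. The ring has a 44 mm hole, is 76 mm across outside and 10 mm thick; its upper face is 75 mm above the bench at rest and 55 mm when down on the stops.
- cradle_ring (a joint): How far the sprung ring is pushed down from rest, m: 0 at rest, 0.020 down on the stops. It starts to give at about 4 N and takes about 12 N to reach the stops; it springs back up when let go.
- plug_center (a point): Cork plug (50 g), a mushroom shape 49 mm high: a foot 38 mm across and 15 mm high that hangs in the ring's hole, and above it a head 52 mm across and 34 mm high that rests on the ring. This point is half-way up on its axis (24.5 mm from either end; the middle of the head is 7.5 mm above it). z points from foot to head.
- tray: Grey plastic tray, fixed, 150 mm (its x) by 180 mm (its y) outside, 30 mm high, walls and floor 4 mm thick, open at the top. Origin: centre of its underside, at bench height.
- stand: Cork ring stand, fixed on the bench, 96 mm across, 30 mm high, with a 44 mm hole; the flask's bulb sits in it. Origin: centre of its underside.
- flask_bulb (a point): Centre of the bulb of the round brown-glass flask (about 220 g, most of the weight low in the bulb, so it stands by itself). The bulb is a ball 64 mm across; when seated in a 44 mm hole its centre is 23 mm above the ring's upper face. z points along the neck.
- flask_neck (a point): Point on the flask's axis in the middle of its neck, 62 mm above the bulb's centre; z along the neck. The neck is a straight 24 mm cylinder, which from this point runs 31 mm down to the bulb and 29 mm up to a lip 29 mm across and 6 mm high, with a black stopper whose top is 44.5 mm above this point.
- paint_bottle: Bystander: small green bottle with white cap, 36 mm across, 100 mm high. Origin: centre of its underside.
- beaker: Bystander: clear beaker, 68 mm across, 80 mm high. Origin: centre of its underside.
- glue_gun: Bystander: blue glue gun lying flat, about 150 mm long, 30 mm high. Origin: underside, middle of its barrel.
Mind the look-alikes: they are no part of the job. Of the things that look like the cradle, the largest one is meant.

How it is judged:
By the outcome, as a careful person would: the job done as asked, in the order asked, and still so for the second after the job is handed in, while the arm keeps its last pose, push and grip.
It also fails if it takes over 58 s, if anything falls off the work surface, if the arm or the gripper's body presses on something with over 40 N, if the wrist force passes 120 N, or if a joint passes its speed limit or range.

## Working session

There is one attempt and no reset: what is moved stays moved. The work goes in short steps, each a Python script; the robot and the scene stay as the last script left them, time stands still between calls to the robot, and variables do not carry over. Pictures are saved under pics/ and viewed, at most 10 in all, crops included, and the job is handed in when it is done.

```bash
mkdir -p pics; ls
python3 - <<'E'
from rig import *
import cv2,numpy as np
for n in("side","top"):
    p,d=camera(n);cv2.imwrite(f"pics/{n}0.png",p[:,:,::-1]);np.savez(f"{n}0.npz",p=p,d=d)
    c=camera_params(n);print(n,c)
E
```

```text
pics
side {'K': array([[459.58870446,   0.        , 284.84857627],
       [  0.        , 459.58870446, 209.33957762],
       [  0.        ,   0.        ,   1.        ]]), 'position': array([ 0.05922997, -0.56819213,  0.84194074]), 'rotation': array([[ 0.73104975, -0.48380345,  0.48114498],
       [-0.68208503, -0.49950294,  0.5340944 ],
       [-0.01806338, -0.71863136, -0.69515659]])}
top {'K': array([[438.03419229,   0.        , 280.64930653],
       [  0.        , 438.03419229, 208.26061493],
       [  0.        ,   0.        ,   1.        ]]), 'position': array([0.48716253, 0.00907129, 0.9402799 ]), 'rotation': array([[-0.01423332, -0.99217213,  0.12406398],
       [-0.99984593,  0.01539732,  0.00842842],
       [-0.01027269, -0.1239249 , -0.99223842]])}
```

View pics/top0.png

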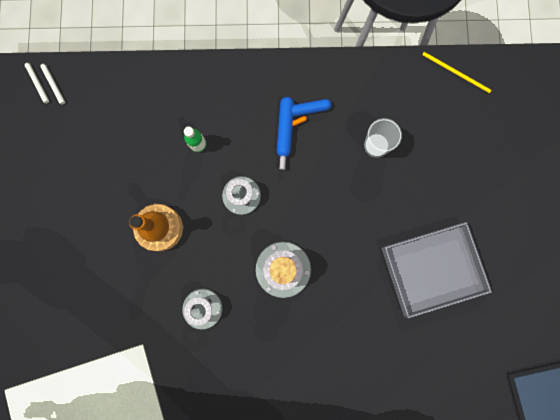

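View pics/side0.png

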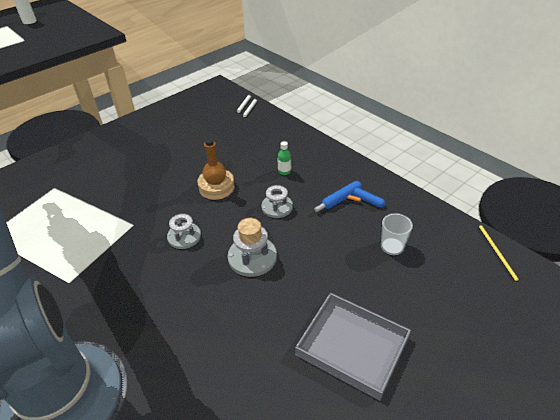

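Top view: three cradle-like things, at (283,270) with the plug, (241,195) and (202,309). The one at (283,270) has the largest base and holds the cork, so it's the one meant. The flask is at (152,226), the tray at (437,270), the paint bottle at (194,138), the glue gun at (287,125) and the beaker at (382,138). Next I'll measure them and confirm the cradle in a crop.

```bash
cat > h.py <<'E'
from rig import *
import cv2,numpy as np
def ray(n,u,v):
    c=camera_params(n);d=c["rotation"]@np.linalg.solve(c["K"],np.array([u,v,1.]));return c["position"],d
def onz(n,u,v,z):
    o,d=ray(n,u,v);return o+d*(z-o[2])/d[2]
def cloud(n,d):
    c=camera_params(n);v,u=np.indices(d.shape)
    q=np.stack([u,v,np.ones_like(u)],-1)@np.linalg.inv(c["K"]).T*d[...,None]
    P=q@c["rotation"].T+c["position"];P[d==0]=np.nan;return P
def two(a,b):
    (o1,d1),(o2,d2)=ray("top",*a),ray("side",*b)
    t=np.linalg.lstsq(np.stack([d1,-d2],1),o2-o1,rcond=None)[0]
    p,q=o1+t[0]*d1,o2+t[1]*d2;return (p+q)/2,np.linalg.norm(p-q)
def circ(P):
    c,r=cv2.minEnclosingCircle(P[:,:2].astype(np.float32));return np.round(c,4),round(r,4)
E
python3 - <<'E'
from h import *
T,S=[np.load(n+"0.npz") for n in("top","side")]
for n,Z,bx in(("top",T,{"plug":(225,325,220,320),"sm1":(215,268,170,220),"sm2":(178,226,285,335),"flask":(115,195,190,260),"tray":(375,500,215,325),"paint":(178,212,120,158)}),
  ("side",S,{"plug":(222,282,212,278),"flask":(190,240,135,200),"tray":(290,415,290,400)})):
    P=cloud(n,Z["d"]);hsv=cv2.cvtColor(Z["p"],cv2.COLOR_RGB2HSV)
    for k,(a,b,c,e) in bx.items():
        Q=P[c:e,a:b].reshape(-1,3);H=hsv[c:e,a:b].reshape(-1,3)
        br=(H[:,0]<25)&(H[:,1]>90)&(H[:,2]>60)
        for nm,lo,hi,m in(("base",.011,.019,~br),("ringtop",.070,.080,~br),("plugtop",.10,.118,br),("standtop",.026,.034,br),("rim",.026,.034,~br),("neck",.14,.20,br),("top",.2,.25,H[:,0]>=0)):
            q=Q[m&(Q[:,2]>lo)&(Q[:,2]<hi)]
            if len(q)>12:
                print(n,k,nm,len(q),circ(q),q.mean(0).round(4),q[:,2].max().round(4))
    if 1:
        a,b,c,e=bx["tray"];q=P[c:e,a:b].reshape(-1,3);q=q[(q[:,2]>.024)&(q[:,2]<.036)]
        print(n,"tray",cv2.minAreaRect(q[:,:2].astype(np.float32)))
p=T["p"][210:330,100:380][:,:,::-1]
s=S["p"][135:285,160:300][:,:,::-1]
p=cv2.resize(p,None,fx=2.5,fy=2.5);s=cv2.resize(s,None,fx=2,fy=2)
o=np.zeros((600,700,3),np.uint8);o[:300]=p;o[300:,:280]=s;cv2.imwrite("pics/crop.png",o)
E
```

```text
top plug base 1140 (array([0.4739, 0.0149]), 0.0578) [0.4746 0.0144 0.0156] 0.019
top plug ringtop 618 (array([0.4739, 0.0146]), 0.0387) [0.474  0.0145 0.0759] 0.0799
top plug plugtop 560 (array([0.4742, 0.0144]), 0.0253) [0.4742 0.0141 0.1098] 0.1152
top sm1 base 460 (array([0.6329, 0.102 ]), 0.0408) [0.6298 0.1002 0.0126] 0.0188
top sm2 base 467 (array([0.395 , 0.1845]), 0.0407) [0.3969 0.1794 0.0125] 0.0187
top flask plugtop 37 (array([0.5646, 0.2756]), 0.0118) [0.5627 0.2689 0.1093] 0.1179
top flask standtop 815 (array([0.5652, 0.2773]), 0.049) [0.5617 0.2671 0.0308] 0.034
top flask neck 107 (array([0.565 , 0.2776]), 0.0149) [0.5632 0.2739 0.1515] 0.1623
top tray base 257 (array([ 0.4691, -0.2998]), 0.1144) [ 0.4583 -0.3186  0.0148] 0.0189
top tray rim 701 (array([ 0.4698, -0.3022]), 0.116) [ 0.4669 -0.303   0.0301] 0.034
top paint ringtop 69 (array([0.7473, 0.1968]), 0.0135) [0.7442 0.1948 0.074 ] 0.0793
top paint rim 15 (array([0.7419, 0.1953]), 0.0169) [0.7361 0.1913 0.0291] 0.0321
top tray ((0.46947523951530457, -0.3020901679992676), (0.15037404000759125, 0.18124067783355713)
[... 293 characters left out ...]
4 (array([ 0.4696, -0.0044]), 0.0338) [ 0.4684 -0.0061  0.0302] 0.0332
side flask plugtop 50 (array([0.5627, 0.2731]), 0.0118) [0.56   0.2688 0.1099] 0.1179
side flask standtop 310 (array([0.563 , 0.2743]), 0.0499) [0.5569 0.2598 0.0292] 0.0337
side flask rim 38 (array([0.5621, 0.2742]), 0.0478) [0.5418 0.2718 0.029 ] 0.0334
side flask neck 51 (array([0.5633, 0.2735]), 0.015) [0.5599 0.2697 0.1483] 0.159
side tray base 442 (array([ 0.4677, -0.3047]), 0.1152) [ 0.4664 -0.2968  0.015 ] 0.019
side tray rim 706 (array([ 0.4686, -0.3039]), 0.1161) [ 0.4646 -0.3092  0.0287] 0.0328
side tray ((0.4698599874973297, -0.30353039503097534), (0.15347985923290253, 0.18043610453605652), 15.847005844116211)
```

View pics/crop.png

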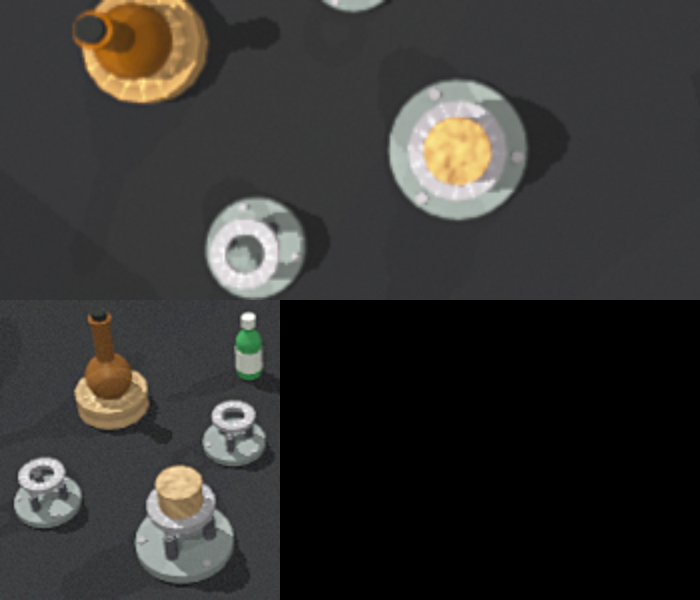

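The crop confirms it: the lower right cradle holds the plug and its base radius is 58 mm as specified, against 41 mm for the two small ones. Sizes and heights agree across both views: ring at z 0.075, plug top at 0.109, tray 150×181 mm at 16°. Moving the plug now.

```bash
cat >> h.py <<'E'
C=np.array([.4739,.0137]);F=np.array([.5642,.2755]);T=np.array([.4696,-.303])
def R(a):   # tool down, closing line at angle a (either sense), last joint nearest mid-range
    y=np.array([np.cos(a),np.sin(a),0]);z=np.array([0,0,-1.]);return np.stack([np.cross(y,z),y,z],1)
def best(p,a):
    best=None
    for k in(0,np.pi):
        q=inverse_kinematics(p,R(a+k))
        if q is not None and (best is None or abs(q[6])<best[0]): best=(abs(q[6]),R(a+k))
    return best[1]
def P(xy,z): return np.array([*xy,z])
E
python3 - <<'E'
from h import *
s=sense();print(s["tcp_rot"].round(2) if hasattr(s["tcp_rot"],'round') else s["tcp_rot"],s["time_s"],s["finger_gap"])
Rc=best(P(C,.18),np.pi/2); Rt=best(P(T,.18),np.radians(106)); print(Rc.round(2),Rt.round(2))
movep(P(C,.19),Rc);print(sense()["time_s"])
move_l(P(C,.104),feed=.12)
command_gripper(.04,40)
s=sense();print(s["time_s"],s["finger_gap"],s["gripper_force"],s["position"])
move_l(P(C,.19),feed=.15)
s=sense();print(s["time_s"],s["finger_gap"],s["wrist_force"])
movep(P(T,.15),Rt);print(sense()["time_s"])
p,d=camera("side");cv2.imwrite("pics/a.png",p[:,:,::-1])
E
```

```text
[[-0.97  0.24 -0.  ]
 [ 0.24  0.97 -0.  ]
 [-0.   -0.   -1.  ]] 0.1 0.08542748825046047
[[ 1. -0.  0.]
 [-0. -1.  0.]
 [ 0.  0. -1.]] [[ 0.96  0.28  0.  ]
 [ 0.28 -0.96  0.  ]
 [ 0.    0.   -1.  ]]
2.6333
3.9083 0.05075395643277017 46.04701585660223 [0.47426845 0.0138764  0.10449798]
4.6333 0.05036434197137018 [-0.49042002 -0.15974757 -0.26012503]
5.85
```

View pics/a.png

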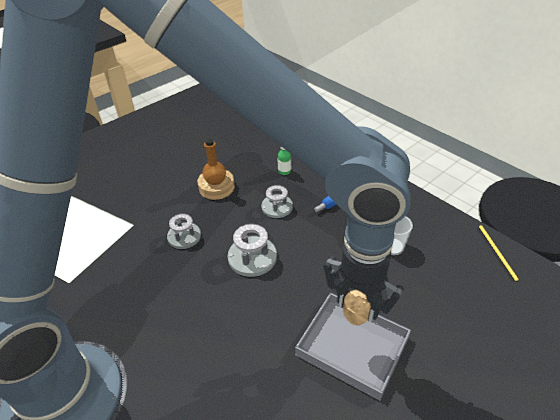

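The ring at (250,238) is empty and the plug is in the grip above the tray at (357,308), slightly pitched between the pads. That's fine, since it may lie or stand. I'll lower it with a force stop and release.

Run:
```python
from h import *
move_l(P(T,.075),feed=.15)
print(move_l(P(T,.049),feed=.04,until_force=4),sense()["position"])
command_gripper(.08);
move_l(P(T,.2),feed=.2)
Rf=best(P(F,.22),np.arctan2(F[1],F[0])+np.pi/2);print(Rf.round(2),sense()["time_s"])
movep(P(F,.235),Rf)
print(sense()["time_s"])
for n in("side","top"):
    p,d=camera(n);cv2.imwrite(f"pics/b_{n}.png",p[:,:,::-1]);np.savez(f"b_{n}.npz",p=p,d=d)
```

```text
True [ 0.46915302 -0.30263576  0.04883284]
[[-0.9  -0.44  0.  ]
 [-0.44  0.9   0.  ]
 [-0.    0.   -1.  ]] 8.5
10.6083
```

View pics/b_side.png

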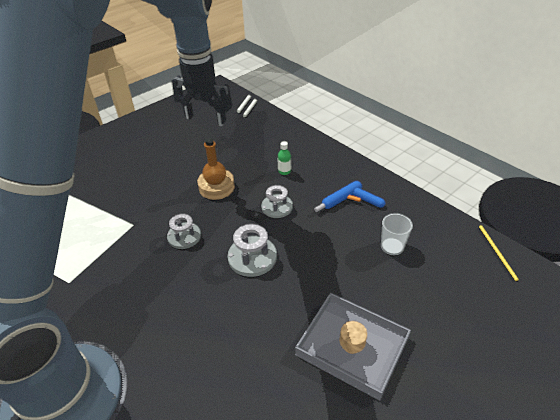

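The plug lies in the tray at (354,337), and the cradle ring and flask are clear. Fetching the flask.

Run:
```python
from h import *
move_l(P(F,.124),feed=.12)
print(sense()["time_s"],sense()["wrist_force"])
command_gripper(.015,75)
s=sense();print(s["time_s"],s["finger_gap"],s["gripper_force"],s["position"],s["wrist_force"])
z0=s["position"][2]
move_l(P(F,z0+.11),feed=.1)
s=sense();print(s["time_s"],s["finger_gap"],s["wrist_force"],s["ft_torque"],z0)
Rk=best(P(C,.2),np.arctan2(C[1],C[0])+np.pi/2)
if Rk[:,1]@s["tcp_rot"][:,1]<0: print("flip")
print(inverse_kinematics(P(C,z0+.11),Rk))
move_l(P(C,z0+.11),s["tcp_rot"],feed=.12)
sleep(.3);s=sense();print(s["time_s"],s["position"],s["wrist_force"])
o=[]
for n in("side","top"):
    p,d=camera(n);np.savez(f"c_{n}.npz",p=p,d=d);o.append(p[:,:,::-1])
o=np.hstack([cv2.resize(o[0][90:300,150:350],(400,420)),cv2.resize(o[1][180:390,180:380],(400,420))]);cv2.imwrite("pics/c.png",o)
for n in("side","top"):
    Z=np.load(f"c_{n}.npz");Q=cloud(n,Z["d"]);H=cv2.cvtColor(Z["p"],cv2.COLOR_RGB2HSV)
    m=(H[...,0]<25)&(H[...,1]>90)&(np.linalg.norm(Q[...,:2]-C,axis=-1)<.05)
    for lo,hi in((.12,.19),(.2,.21),(.215,.25)):
        q=Q[m&(Q[...,2]>lo)&(Q[...,2]<hi)]
        if len(q)>5:print(n,lo,len(q),q[:,:2].min(0),q[:,:2].max(0),q.mean(0),q[:,2].min())
```

```text
11.7833 [-0.15794275 -0.10181744 -0.17117384]
12.3667 0.023152628895008513 65.13540923595428 [0.56422667 0.27570063 0.12436182] [-0.9622527  -0.6676625   1.34796115]
13.6167 0.023177892366800797 [-0.64644868 -0.36957447 -2.63637127] [-0.05018899  0.07645591  0.03771381] 0.12436181766876168
flip
[-1.05511198  0.27512482  1.13111032  2.06192259 -0.30021019  0.98141011
 -1.31043775]
16.375 [0.47393258 0.01383495 0.2343425 ] [-0.77416699  0.48955508 -1.96337839]
side 0.12 552 [ 0.44223171 -0.01868513] [0.4999332  0.03637685] [ 0.46349336 -0.00051913  0.17349171] 0.14106015140771822
side 0.2 28 [0.46197895 0.00297532] [0.47299766 0.02410787] [0.46592769 0.00938199 0.20492916] 0.20022033095313407
side 0.215 117 [ 0.45174329 -0.01191328] [0.47467874 0.03410304] [0.46498491 0.01027854 0.23289665] 0.21566924899056172
```

View pics/c.png

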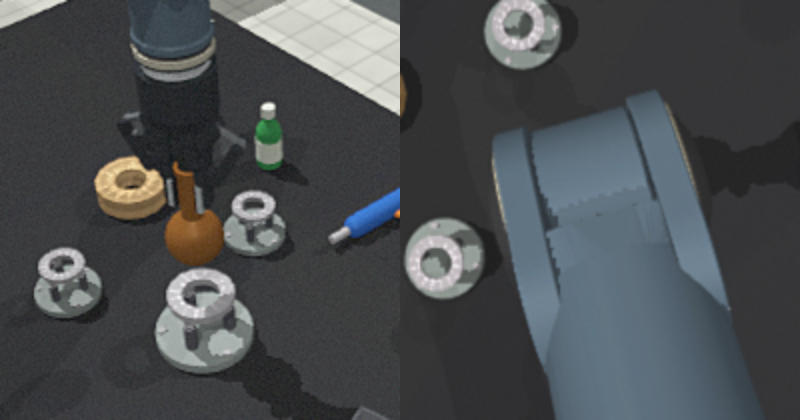

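The flask hangs in the gripper above the empty ring: bulb at (195,237), ring at (200,293) in the left crop. I'll check its tilt by comparing a sphere fit on the bulb with the TCP, and by comparing the image lean of the neck with the plumb line.

```bash
cat >> h.py <<'E'
from scipy.optimize import least_squares
def bulb(n,f,xy,zlo,zhi):
    Z=np.load(f);Q=cloud(n,Z["d"]);H=cv2.cvtColor(Z["p"],cv2.COLOR_RGB2HSV)
    m=(H[...,0]<25)&(H[...,1]>110)&(np.linalg.norm(Q[...,:2]-xy,axis=-1)<.045)
    b=Q[m&(Q[...,2]>zlo)&(Q[...,2]<zhi)]
    r=least_squares(lambda c:np.linalg.norm(b-c,axis=1)-.032,[*xy,(zlo+zhi)/2-.005],loss="soft_l1",f_scale=.002)
    nk=Q[m&(Q[...,2]>zhi+.012)&(Q[...,2]<zhi+.06)]
    l=least_squares(lambda v:np.hypot(nk[:,0]-v[0]-v[2]*(nk[:,2]-r.x[2]),nk[:,1]-v[1]-v[3]*(nk[:,2]-r.x[2]))-.012,[*r.x[:2],0,0],loss="soft_l1",f_scale=.002) if len(nk)>20 else None
    return r.x.round(4),len(b),(l.x.round(4),len(nk)) if l else None
E
python3 - <<'E'
from h import *
print("start side",bulb("side","side0.npz",F,.035,.08))
print("start top",bulb("top","top0.npz",F,.035,.08))
print("now side",bulb("side","c_side.npz",C,.135,.19))
for f,xy,z in(("side0.npz",F,0),("c_side.npz",C,.11)):
    Z=np.load(f);Q=cloud("side",Z["d"]);H=cv2.cvtColor(Z["p"],cv2.COLOR_RGB2HSV)
    m=(H[...,0]<25)&(H[...,1]>110)&(np.linalg.norm(Q[...,:2]-xy,axis=-1)<.045)&(Q[...,2]>z+.035)
    rows=[(v,np.mean(np.where(m[v])[0]),m[v].sum()) for v in range(420) if m[v].sum()>3];print([(v,round(u,1),n) for v,u,n in rows])
s=sense();print(s["position"],s["tcp_rot"])
E
```

```text
start side (array([0.5648, 0.2771, 0.0517]), 360, (array([ 0.5647,  0.2781, -0.0027, -0.0138]), 132))
start top (array([0.5652, 0.2781, 0.0532]), 476, (array([0.5651, 0.2779, 0.0012, 0.0017]), 88))
now side (array([0.4746, 0.0151, 0.1617]), 548, (array([ 4.746e-01,  1.510e-02,  2.000e-04, -4.400e-03]), 148))
[(143, np.float64(209.0), np.int64(4)), (144, np.float64(208.4), np.int64(5)), (145, np.float64(208.9), np.int64(10)), (146, np.float64(209.0), np.int64(11)), (147, np.float64(209.5), np.int64(10)), (148, np.float64(210.0), np.int64(9)), (149, np.float64(210.0), np.int64(9)), (150, np.float64(210.0), np.int64(9)), (151, np.float64(210.0), np.int64(9)), (152, np.float64(210.0), np.int64(9)), (153, np.float64(211.0), np.int64(9)), (154, np.float64(211.0), np.int64(9)), (155, np.float64(211.0), np.int64(9)), (156, np.float64(211.0), np.int64(9)), (157, np.float64(211.0), np.int64(9)), (158, np.float64(211.0), np.int64(9)), (159, np.float64(212.0), np.int64(9)), (160, np.float64(212.0), np.int64(9)), (161, np.float64(212.0), np.int64(9)), (162, np.float64(213.0), np.int64(11)), (163,
[... 2266 characters left out ...]
p.float64(247.4), np.int64(28)), (211, np.float64(247.0), np.int64(29)), (212, np.float64(246.5), np.int64(28)), (213, np.float64(247.0), np.int64(27)), (214, np.float64(246.5), np.int64(26)), (215, np.float64(247.0), np.int64(25)), (216, np.float64(246.5), np.int64(24)), (217, np.float64(247.0), np.int64(23)), (218, np.float64(246.8), np.int64(20)), (219, np.float64(247.0), np.int64(19)), (220, np.float64(246.5), np.int64(16)), (221, np.float64(246.5), np.int64(12)), (222, np.float64(246.5), np.int64(6))]
[0.47391436 0.01375437 0.23434983] [[-8.98536991e-01 -4.38895052e-01 -1.55188110e-03]
 [-4.38894334e-01  8.98538331e-01 -7.94930652e-04]
 [ 1.74331578e-03 -3.31627764e-05 -9.99998480e-01]]
```

Run:
```python
from h import *
for n,f in(("side","b_side.npz"),("top","b_top.npz"),("side","c_side.npz")):
    Z=np.load(f);Q=cloud(n,Z["d"]);q=Q[(np.linalg.norm(Q[...,:2]-C,axis=-1)<.045)&(Q[...,2]>.071)&(Q[...,2]<.080)]
    r=np.hypot(*(q[:,:2]-C).T);a=np.arctan2(q[:,1]-C[1],q[:,0]-C[0])
    # inner and outer rims per angular sector, robust circle fits
    k=((a+np.pi)/(2*np.pi)*24).astype(int)%24
    for nm,fn,r0 in(("in",lambda i:np.argmin(r[i]),.022),("out",lambda i:np.argmax(r[i]),.038)):
        e=np.array([q[i[fn(i)],:2] for i in(np.where(k==j)[0] for j in range(24)) if len(i)>2])
        s=least_squares(lambda v:np.hypot(*(e-v[:2]).T)-v[2],[*C,r0],loss="soft_l1",f_scale=.001)
        print(n,f,nm,len(e),s.x.round(4),q[:,2].mean().round(4))
```

```text
side b_side.npz in 24 [0.473  0.013  0.0223] 0.074
side b_side.npz out 24 [0.4728 0.0131 0.0386] 0.074
top b_top.npz in 24 [0.474  0.0146 0.0225] 0.0758
top b_top.npz out 24 [0.4738 0.0147 0.0381] 0.0758
side c_side.npz in 24 [0.4728 0.0127 0.0225] 0.074
side c_side.npz out 24 [0.473  0.013  0.0384] 0.074
```

The flask hangs upright within 1°. Both views put the bulb about 1.3 mm and 1.8 mm (x, y) off the ring's axis, so I'll correct for that and then press with a force guard. Contact is expected at TCP z ≈ 0.169 and the stops at ≈ 0.149.

Run:
```python
from h import *
A=np.array([.4726,.0119])
move_l(P(A,.215),feed=.05);move_l(P(A,.175),feed=.08)
f0=np.array(sense()["wrist_force"]);print("f0",f0)
for z in(.168,.164,.158,.154,.151,.149,.1475,.146):
    hit=move_l(P(A,z),feed=.04,until_force=25);sleep(.15)
    s=sense();print(z,hit,s["position"],(s["wrist_force"]-f0).round(1),np.round(s["ft_torque"],2),s["finger_gap"].__round__(4),s["time_s"])
    if hit or (s["wrist_force"]-f0)[2]>19: break
p,d=camera("side");np.savez("d_side.npz",p=p,d=d);cv2.imwrite("pics/d.png",cv2.resize(p[110:310,150:350,::-1],(600,600)))
Q=cloud("side",d);H=cv2.cvtColor(p,cv2.COLOR_RGB2HSV)
m=(np.linalg.norm(Q[...,:2]-C,axis=-1)<.039)&(H[...,1]<70)&(np.linalg.norm(Q[...,:2]-C,axis=-1)>.026)&(Q[...,2]<.085)&(Q[...,2]>.04)
print("z pct",np.nanpercentile(Q[m][:,2],[50,75,90]))
print(bulb("side","d_side.npz",C,.065,.11))
```

```text
f0 [ 0.39502529  0.81622375 -3.01942941]
0.168 False [0.47307079 0.01222334 0.16849297] [-1.4 -0.3  4.2] [ 0.26 -0.01 -0.01] 0.0229 18.1417
0.164 False [0.47296393 0.01212866 0.164228  ] [0.3 0.2 5.6] [ 0.4  -0.13 -0.04] 0.0229 18.5417
0.158 False [0.4729899  0.01216707 0.15839466] [-1.7  0.   9.3] [0.47 0.05 0.07] 0.0231 18.9917
0.154 False [0.47306027 0.01218466 0.15461114] [-1.2  0.8 10.1] [0.38 0.21 0.01] 0.0233 19.3917
0.151 False [0.47305883 0.01221479 0.15172602] [-2.1  0.8 11. ] [ 0.48  0.21 -0.04] 0.023 19.7917
0.149 False [0.47309753 0.01221458 0.14981491] [-2.   1.6 12.1] [ 0.49  0.16 -0.03] 0.0231 20.1917
0.1475 False [0.47323131 0.01232125 0.148984  ] [-3.4  2.  18.5] [0.42 0.74 0.01] 0.0233 20.5917
0.146 False [0.47350297 0.01249699 0.14874248] [-6.4  0.7 28.4] [ 0.37  1.43 -0.01] 0.023 20.9917
z pct [0.05353494 0.054873   0.05622212]
(array([0.4741, 0.0138, 0.0767]), 511, (array([0.4742, 0.0126, 0.0016, 0.011 ]), 115))
```

View pics/d.png

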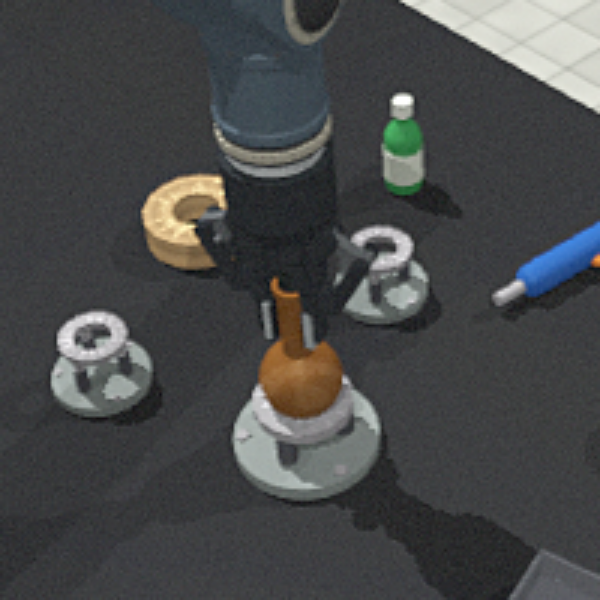

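The ring is down on its stops. The force rises steeply from TCP z ≈ 0.149, the ring's face reads ≈ 0.055, and the bulb sits at (300,377) in the crop, upright within 1°. I'll ease to about 20 N, check it holds, and hand in.

Run:
```python
from h import *
move_l(P([.4731,.0122],.1468),feed=.02);sleep(.8)
s=sense();print(s["position"],s["wrist_force"],s["finger_gap"],s["gripper_force"],s["time_s"])
if s["wrist_force"][2]+3>17 and s["position"][2]<.1495: print(finish_job())
```

```text
[0.47351711 0.01248342 0.14886214] [-5.94279583  0.90892004 20.62382139] 0.022879860501384547 65.70208489894867 22.0917
the job is handed in; nothing more can be done
None
```

The job is handed in at 22 s of the 58 s allowed: the cork plug is in the grey tray, and the arm still holds the flask upright, pressing its bulb at about 20 N with the ring down on its stops.

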